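# Lock the mould clamp with its R-clip

### The arm

A 6-joint arm with a two-finger parallel gripper is mounted at the origin on a cart in front of the work surface, level with it; the furniture and walls round the work are solid. World frame = base frame: x ahead of the robot, y to its left, z up, the work surface at z = 0. Lengths are in m, angles in rad, forces in N, time in s.
With the tool pointing down it reaches from about 0.375 to 0.975 m from the base axis. Payload 3.8 kg.
Tool frame: the origin (TCP) lies on the centre line of the jaws, within the pads' length; the fingertips stand 17 mm ahead of it and the grasp point (between the pads) lies 2 mm behind it (bot.tip_extent is the distance from the TCP to the fingertips, in m); z points along the fingers, y is the line along which they close (so a half turn about z gives the same grasp; the last joint's range is limited). The gripper opens to 85 mm and grips with 20 to 120 N. Pads are 22 mm wide; open, the fingers measure 114 mm over their backs; the gripper's body (76 mm by 85 mm) begins 54 mm behind the grasp point. The pads swing forward as they close: fully open they stand 13 mm farther back than shut.
Start: joints at [-0.037, 0.264, 1.604, -0, 1.274, -0.037], TCP at [0.675, -0, 0.22] pointing down, gripper open.
Joint ranges: [-2.63, 2.63], [-0.94, 2.18], [0.31, 2.57], [-1.31, 4.45], [0, 2.66], [-2.55, 2.55]. Speed limits (rad/s): [2.57, 2.57, 3.14, 3.14, 3.14, 3.14].

### API

Orientations are given as a rotation vector (axis times angle).
In Python, from workcell import readout, read_camera, finish_job, bot gives the robot as it stands.
- The arm moves only by the tool jog_arm, never from a script. Its argument "deltas" is one flat list of numbers, 7 for each row, row after row: the shift along the tool's x, y, z in m, then the turn, a rotation vector about the tool's x, y, z in degrees, then the gripper command: -1 is shut, 1 is fully open, values between are in proportion. A call has 1 to 8 rows; each row is the pose to reach, as a shift and turn from the pose commanded when the call began, along the tool's axes at that moment; what a row does not reach only later rows make up. A row lasts 1/10 s, in which the tool goes at most 50 mm and 8.59 degrees, less where a joint would pass 70% of its speed; a pose out of reach is approached as far as the arm can. A call with a gripper value outside its range is refused whole. The fingers move at their own pace and stop on an object; "squeeze" is the grip in N (left out, the last holds). Time passes only in rows, so rows that repeat a pose let the fingers close. It gives the time, the measured TCP pose, the force, the opening and the grip force at its end, in the units of the state.
- readout.read_state(): the state, without advancing time (a new reading comes with each control period).
- read_camera(name): name is "scene" or "side" or "wrist"; returns a dict with "color" (420x560x3 uint8, blue, green, red), "fx", "fy", "cx", "cy" (pixels), "dist" ([k1, k2, p1, p2, k3] as OpenCV has them; the pictures are not rectified), "origin" and "attitude" of the camera in the world. Camera axes: x right, y down, z forward; pixel columns grow to the right and rows downward; lengths in m; the calibration is good to about 2 mm. A picture is of the moment at which its call begins. There is no depth.
- finish_job(): hands the job in; it is judged then, once.
The state is a dict: "time": time; "q": joint angles; "joint_vel": joint speeds; "joint_torque": joint torques, N m; "tool_pos": TCP position; "tcp_rot": TCP orientation; "wrist_force": force on the tool from outside, world axes, zero at the start; "torque": the same for the moment, N m; "width": opening from 0.0 (shut) to 1.0 (fully open); "grip_force": force on a finger pad.
Only numpy, scipy, OpenCV 4.12 (cv2) and the standard library are available. Lean on these libraries where they do the work, as an engineer would, in place of code of your own. Each camera call takes 0.05 s, during which the arm holds its last target. There are 200 camera calls.

### The job

Fold the mould clamp's bar down so that its fork straddles the upright pin, then pick up the R-clip and push its straight leg through the pin's cross hole, from the open end of the clamp towards the hinge, until the bow springs over the pin and the clip sits there by itself. The pin is screwed up or down to suit the mould, so feel for the hole with the tip of the leg and never force the clip against the clamp (stay under 20 N). Leave the other things on the bench alone.

Things in the scene. Friction and masses are not known exactly. Their poses are not given: they have to be found in the camera images.
- stand: mould clamp, fixed to the bench: grey base plate 190 x 64 x 10 mm with a white two-part plaster mould on it. Origin: centre of its underside. Axes: x runs along the plate from the pin's end (x = -45 mm) to the bar's hinge (x = +65 mm), z up.
- hole_mid (a point): on the axis of the clamp's upright round steel pin (20 mm thick), 62 mm above the bench, axes as the clamp's. The pin's square 6.6 mm cross hole runs through it along x; its centre lies up to 10 mm below or above this point (screw setting, not measured, firm); the pin ends 26 mm above its hole. Push the clip towards +x.
- bar_press (a point): point over the base's middle line, 60 mm from the bar's hinge towards the pin, 42 mm above the bench: top of the folded-down bar there (fixed to the base, does not rise with the bar). Pressing straight down here always meets the bar; its hinge axis is 38 mm above the bench.
- bar (a joint): angle of the steel clamp bar, rad: 0 folded down on the mould, grows as it is raised; starts at 0.5 to 0.95 and stays where it is left. 18 mm wide, 8 mm thick, reaches 124 mm from its hinge; its fork, 42 mm wide, straddles the pin when down, top 42 mm above the bench. Moves under about 3 N.
- clip: R-clip flat on the bench, 90 g: grey grip block and, side by side towards +x, a straight leg and a sprung bow of 5 mm steel wire. Origin: under the leg's axis, bench-side face. Leg: y = 0, z = 5 mm, round end at x = 76.5 mm. Bow on the +y side; its hollow fits the pin at x = 52 mm. It takes 6 to 12 N to spring over; 1 mm on, the leg's sleeve (end at x = 41 mm) stops firmly at the pin.
- clip_grip (a point): centre of the clip's grip block, 36 x 26 x 12 mm (x, y, z), at x = -4, y = +5, z = 6 mm of the clip; same axes. Grip it across y, from above.
- bow (a joint): spread of the clip's bow about its root in the grip block, rad, positive away from the leg: -0.02 free, about 0.05 when widest over the pin, about -0.01 once it has sprung over; spring 4 N m per rad.
- cast: bystander: cream plaster dental cast, 59 x 72 x 27 mm. Origin: centre of its underside.
- jar: bystander: small round jar, 44 mm wide and 50 mm high. Origin: centre of its underside.
- tape: bystander: roll of masking tape, 96 mm wide and 25 mm high, lying flat. Origin: centre of its underside.

How it is judged:
On the way, in this order (a step that is already met when the one before it is completed fails the run):
1. the bar is folded down while the clip is not yet at the pin (value of joint bar below 0.04 rad and x of clip in the frame of hole_mid below -0.09 m), for 0.2 s.
2. the leg is through the pin and the bow has sprung over (x of clip in the frame of hole_mid between -0.0555 and -0.0485 m and horizontal distance between clip and hole_mid below 0.0565 m and angle between the x axis of clip and the x axis of hole_mid, either way round below 0.3 rad and value of joint bow below 0.025 rad and z of clip in the frame of hole_mid between -0.028 and 0.012 m), for 0.2 s.
At the end, for the whole second after the job is handed in: Bar down (under 0.05 rad); the leg through the pin, the clip's origin 52 mm (within 3.5 mm) before the pin's axis at the height of its hole, leg within 0.3 rad of the clamp's length, bow closed again (under 0.025 rad), clip at rest and released, bystanders within 2 cm of their places (value of joint bar below 0.05 rad and x of clip in the frame of hole_mid between -0.0555 and -0.0485 m and z of clip in the frame of hole_mid between -0.028 and 0.012 m and angle between the x axis of clip and the x axis of hole_mid, either way round below 0.3 rad and value of joint bow below 0.025 rad and linear speed of clip below 0.02 m/s); the robot touches nothing.
It fails at once if the clip is forced against the clamp (over 20 N) (contact force between clip and stand above 20 N).
It fails at once if the cast is moved by more than 2 cm (distance of cast from where it was at the start of the episode above 0.02 m).
It fails at once if the jar is moved by more than 2 cm (distance of jar from where it was at the start of the episode above 0.02 m).
It fails at once if the tape is moved by more than 2 cm (distance of tape from where it was at the start of the episode above 0.02 m).
It also fails if it takes over 72 s, if anything falls off the work surface, if the arm or the gripper's body presses on something with over 40 N, if the wrist force passes 120 N, or if a joint passes its speed limit or range.

## Working session

There is one attempt and no reset: what is moved stays moved. The work goes in short steps, Python scripts to look and compute and a tool call to move; the robot and the scene stay as the last step left them, time stands still between calls to the robot, and variables do not carry over. Pictures are saved under pics/ and viewed, at most 10 in all, crops included, and the job is handed in when it is done.

Besides the shell and the picture viewer there is one more tool, called after ">>>" as name(argument=value, ...) on one line, values as JSON. jog_arm: Moves the arm, as the interface text tells. Its arguments: {"type":"object","properties":{"deltas":{"type":"array"},"squeeze":{"type":"number"}},"required":["deltas"]}

```bash
ls; mkdir -p pics; cat > h.py <<'E'
import numpy as np, cv2
from workcell import readout, read_camera, finish_job, bot
from scipy.spatial.transform import Rotation as R
def att(c):
    a=np.array(c["attitude"],float)
    return a if a.shape==(3,3) else (R.from_rotvec(a).as_matrix() if a.size==3 else R.from_quat(a).as_matrix())
def K(c): return np.array([[c["fx"],0,c["cx"]],[0,c["fy"],c["cy"]],[0,0,1.]])
def ray(c,uv):
    p=cv2.undistortPoints(np.array(uv,float).reshape(-1,1,2),K(c),np.array(c["dist"],float)).reshape(-1,2)
    return np.c_[p,np.ones(len(p))]@att(c).T
def onz(c,uv,z):
    d=ray(c,uv); o=np.array(c["origin"]); return o+d*((z-o[2])/d[:,2])[:,None]
def proj(c,P):
    A=att(c); rv=cv2.Rodrigues(A.T)[0]; t=-A.T@np.array(c["origin"])
    return cv2.projectPoints(np.array(P,float).reshape(-1,1,3),rv,t,K(c),np.array(c["dist"],float))[0].reshape(-1,2)
E
python3 - <<'E'
from h import *
import pickle
d={}
for n in ["scene","side","wrist"]:
    c=read_camera(n); d[n]=c; cv2.imwrite(f"pics/{n}0.png",c["color"]); print(n,c["origin"],c["attitude"],c["fx"],c["dist"])
pickle.dump(d,open("c0.pkl","wb"))
print(readout.read_state())
a=np.hstack([d["scene"]["color"],d["side"]["color"]]); 
E
```

```text
pics
scene [-0.13573775 -0.57764695  0.6833933 ] [-2.03106114  0.82512792 -0.40690055] 434.982183830651 [-0.09918005  0.          0.          0.          0.        ]
side [0.51197457 0.80754786 0.99766083] [-0.03400653 -2.9531902   1.04587572] 512.3357688492597 [-0.11197628  0.          0.          0.          0.        ]
wrist [0.67400258 0.07790789 0.37234783] [ 2.83309847e+00  6.56566877e-04 -2.86950114e-03] 294.0746339166411 [0.02139022 0.         0.         0.         0.        ]
{'time': 0.15, 'q': array([-3.69229336e-02,  2.64597864e-01,  1.60504118e+00, -1.45858352e-06,
        1.27374201e+00, -3.68900724e-02]), 'joint_vel': array([ 0.00031404, -0.00159735, -0.00441791,  0.00047782, -0.00107562,
       -0.00019438]), 'joint_torque': array([-4.44535381e-04, -5.15905774e+01, -3.67958951e+01, -2.06692371e-04,
        8.09489022e-03,  2.50629785e-05]), 'tool_pos': array([6.74409218e-01, 3.99287036e-06, 2.18946429e-01]), 'tcp_rot': array([-2.22055115e+00, -2.22047913e+00,  1.91257407e-03]), 'wrist_force': array([-0.41875239, -0.26442505, -0.08117516]), 'torque': array([0.02654154, 0.01282044, 0.01687876]), 'grip_force': 0.0, 'width': 1.003532830166992}
```

View pics/scene0.png

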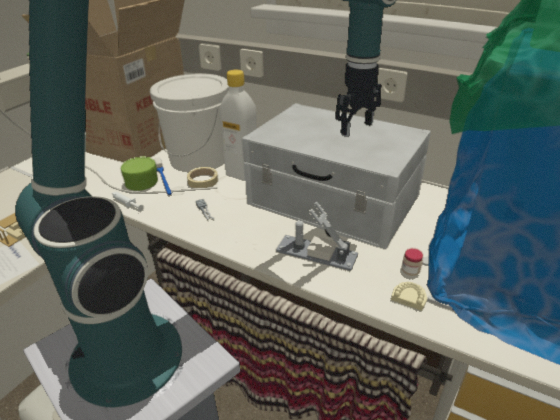

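View pics/side0.png

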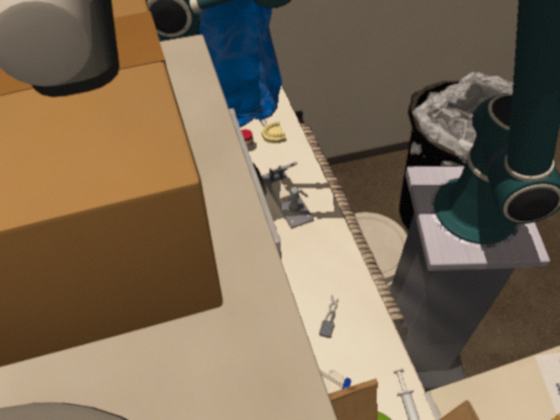

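```bash
python3 - <<'E'
from h import *
import pickle
d=pickle.load(open("c0.pkl","rb"))
s,t=d["scene"]["color"],d["side"]["color"]
cr=lambda im,x,y,w,h,k: cv2.resize(im[y:y+h,x:x+w],None,fx=k,fy=k,interpolation=cv2.INTER_CUBIC)
A=cr(s,268,198,100,75,4); B=cr(s,190,190,50,37,8)[:296]; C=cr(t,250,155,100,75,4); D=cr(t,305,285,50,75,8)[:300]
D=cr(t,300,288,66,50,6)
out=np.zeros((600,800,3),np.uint8); out[:300,:400]=A; out[:296,400:]=B; out[300:,:400]=C; out[300:,400:796]=D
cv2.imwrite("pics/comp.png",out)
for n,uvs in (("scene",[(317,253),(203,208),(409,294),(411,268),(203,176)]),("side",[(297,213),(327,328),(330,315),(272,133),(246,140)])):
    print(n,onz(d[n],uvs,0.01).round(3).tolist())
E
```

```text
scene [[0.471, -0.059, 0.01], [0.391, 0.293, 0.01], [0.508, -0.29, 0.01], [0.582, -0.248, 0.01], [0.496, 0.439, 0.01]]
side [[0.454, 0.009, 0.01], [0.404, 0.323, 0.01], [0.395, 0.292, 0.01], [0.513, -0.285, 0.01], [0.586, -0.258, 0.01]]
```

View pics/comp.png

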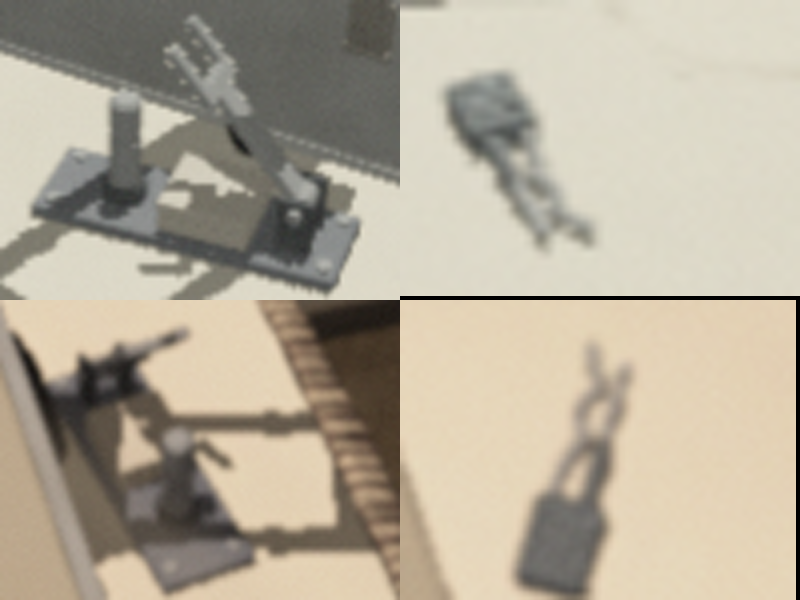

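View pics/wrist0.png

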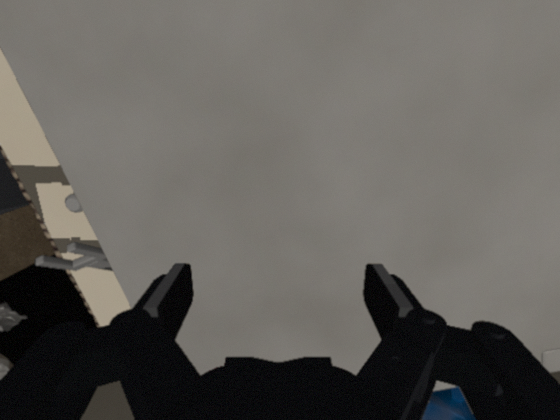

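```bash
python3 - <<'E'
from h import *
import pickle
d=pickle.load(open("c0.pkl","rb"))
S,T=d["scene"],d["side"]
uv=[(286.8,235.5),(276.3,250.5),(350.5,270.5),(357.5,253)]
P=onz(S,uv,0.01); print("corners",P.round(4).tolist(),P.mean(0)); 
def tri(a,b):
    o1,o2=np.array(S["origin"]),np.array(T["origin"]); r1,r2=ray(S,[a])[0],ray(T,[b])[0]
    k=np.linalg.lstsq(np.c_[r1,-r2],o2-o1,rcond=None)[0]; return (o1+k[0]*r1+o2+k[1]*r2)/2, np.linalg.norm(o1+k[0]*r1-o2-k[1]*r2)
# pin top centre, fork tip
print("pintop",tri((268+125/4,198+96/4),(250+178/4,155+135/4)))
# clip by side block & scene
print("side clip",onz(T,[(327,328.8),(300+225/6,288+68/6),(300+193/6,288+45/6)],.008).round(4).tolist())
print("scene clip",onz(S,[(190+90/8,190+105/8),(190+143/8,190+245/8),(190+190/8,190+240/8)],.008).round(4).tolist())
# case bottom front edge & top front edge in scene
print("case",onz(S,[(248,193),(378,242)],0).round(3).tolist())
E
```

```text
corners [[0.468, 0.0399, 0.01], [0.4091, 0.0163, 0.01], [0.4787, -0.1542, 0.01], [0.5385, -0.1278, 0.01]] [ 0.47356968 -0.05645151  0.01      ]
pintop (array([ 0.46120379, -0.00892338,  0.08046555]), np.float64(0.0006211417270221678))
side clip [[0.4037, 0.3236, 0.008], [0.3752, 0.2533, 0.008], [0.3861, 0.2434, 0.008]]
scene clip [[0.404, 0.3191, 0.008], [0.367, 0.2367, 0.008], [0.3798, 0.2277, 0.008]]
case [[0.54, 0.275, 0.0], [0.618, -0.132, 0.0]]
```

>>> jog_arm(deltas=[-0.015,-0.05,0,0,0,-6,-1,-0.03,-0.1,0,0,0,-12,-1,-0.046,-0.15,0,0,0,-18,-1,-0.061,-0.198,0,0,0,-22.5,-1,-0.061,-0.198,0,0,0,-22.5,-1,-0.061,-0.198,0,0,0,-22.5,-1,-0.061,-0.198,0,0,0,-22.5,-1])

```text
time: 0.85
tool_pos: [0.4782, -0.061, 0.2205]
tcp_rot: [1.745, 2.61, 0.002]
wrist_force: [0.1, -1.3, -0.2]
width: -0.002
grip_force: 0.0
```

```bash
python3 - <<'E'
from h import *
import pickle
c=read_camera("wrist"); pickle.dump(c,open("w1.pkl","wb")); cv2.imwrite("pics/w1.png",c["color"]); s=readout.read_state(); print(s["tool_pos"],s["tcp_rot"],c["origin"],c["attitude"])
print(proj(c,[[0.476,-0.061,0.042],[.46,-.01,.08],[.474,-.056,.01]]))
E
```

```text
[ 0.47851633 -0.06086477  0.2205091 ] [1.74480906e+00 2.61091289e+00 1.34935811e-03] [0.4475601  0.01101663 0.37408067] [2.78292348 0.55225928 0.088763  ]
[[276.18582487 185.63479843]
 [280.77937376 141.19916928]
 [276.31346503 175.61937175]]
```

View pics/w1.png

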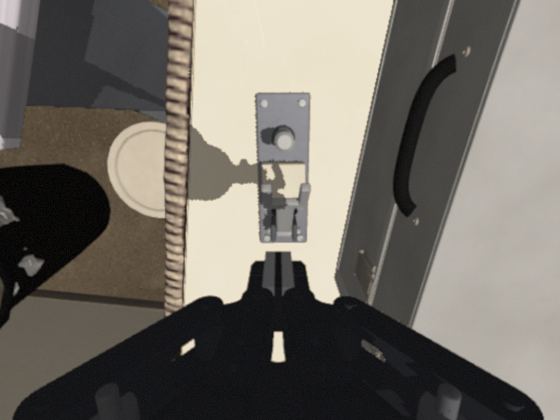

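```bash
python3 - <<'E'
from h import *
import pickle
c=pickle.load(open("w1.pkl","rb"))
im=c["color"]; roi=im[85:250,245:325]
print(cv2.cvtColor(roi,cv2.COLOR_BGR2GRAY)[::12,::5])
P=onz(c,[(255.5,92.5),(310.5,92.5),(260.5,242.5),(307.5,242.5)],.01); print(P.round(4).tolist(),P.mean(0).round(4))
ax=(P[2]+P[3]-P[0]-P[1])[:2]; print(np.degrees(np.arctan2(ax[1],ax[0])),np.linalg.norm(ax)/2, np.linalg.norm(P[1]-P[0]))
u=ax/np.linalg.norm(ax); print("pin",P.mean(0)[:2]-.045*u, "press",P.mean(0)[:2]+.005*u)
for z in (.078,.083,.088,.093): print(z,onz(c,[(284,138)],z))
E
```

```text
[[226 226 226 226 226 225 225 225 226 227 227 226 226 226 227 226]
 [226 226 148 141 143 143 145 148 146 148 150 146 152 174 226 227]
 [226 226 163 140 144 142 144 141 144 145 146 147 149 197 227 227]
 [225 225 199 137 139 140 139 142 144 144 145 148 147 205 227 226]
 [226 226 213 101  66  67  53 131 147 135 134 144 144 216 227 227]
 [227 227 218 137 138 137 114 193 193 184 143 144 144 226 227 227]
 [225 225 226 135 139 140 142 142 142 142 142 141 143 226 227 227]
 [113 112 114  69 156 218 102 138 215 216 215 214 165 227 227 228]
 [112 112 111  65 103 103 104 105 195 218 216 216 166 228 229 228]
 [228 225 227  64  83  97 104 176 220 219 218  96 130 205 228 227]
 [227 227 227 119  72  72  78  74  81 148 148 134 133 228 228 228]
 [227 227 226 116  77  62  56 136 136 135  82 138 135 228 226 226]
 [225 227 227 115  93 107  93 137 134 128  94 138 128 226 227 227]
 [227 226 228 162 146 127 125 131 131 132 114 146 144 226 227 227]]
[[0.4151, 0.0242, 0.01], [0.4735, 0.0484, 0.01], [0.4891, -0.1486, 0.01], [0.5476, -0.1244, 0.01]] [ 0.4813 -0.0501  0.01  ]
-66.80958835284851 0.18797935279743336 0.06323819850621479
pin [ 0.46360605 -0.00871223] press [ 0.48329545 -0.05467229]
0.078 [[ 0.46182403 -0.0061164   0.078     ]]
0.083 [[ 0.46158315 -0.00582707  0.083     ]]
0.088 [[ 0.46134227 -0.00553774  0.088     ]]
0.093 [[ 0.46110139 -0.00524841  0.093     ]]
```

>>> jog_arm(deltas=[0.004,0.007,0.03,0,0,0,-1,0.004,0.007,0.06,0,0,0,-1,0.004,0.007,0.075,0,0,0,-1,0.004,0.007,0.09,0,0,0,-1,0.004,0.007,0.105,0,0,0,-1,0.004,0.007,0.118,0,0,0,-1,0.004,0.007,0.13,0,0,0,-1,0.004,0.007,0.14,0,0,0,-1])

```text
time: 1.7
tool_pos: [0.4831, -0.0542, 0.0795]
tcp_rot: [1.744, 2.612, 0.001]
wrist_force: [-0.5, -0.2, 1.9]
width: 0.001
grip_force: 0.5
```

>>> jog_arm(deltas=[0,0,0.006,0,0,0,-1,0,0,0.012,0,0,0,-1,0,0,0.016,0,0,0,-1,0,0,0.019,0,0,0,-1,0,0,0.0205,0,0,0,-1,0,0,0.021,0,0,0,-1,0,0,0.021,0,0,0,-1])

```text
time: 2.4
tool_pos: [0.482, -0.0547, 0.0591]
tcp_rot: [1.745, 2.612, 0.0]
wrist_force: [-0.0, 0.0, -0.5]
width: -0.001
grip_force: 0.0
```

>>> jog_arm(deltas=[0,0,0.001,0,0,0,-1,0,0,0.002,0,0,0,-1,0,0,0.002,0,0,0,-1])

```text
time: 2.7
tool_pos: [0.482, -0.0546, 0.057]
tcp_rot: [1.745, 2.612, 0.0]
wrist_force: [0.5, -0.6, 0.3]
width: 0.001
grip_force: 0.1
```

```bash
python3 - <<'E'
from h import *
c=read_camera("scene"); w=read_camera("wrist")
print(bot.tip_extent, readout.read_state()["wrist_force"])
a=cv2.resize(c["color"][190:280,260:380],(800,600),interpolation=cv2.INTER_CUBIC)[:600]
out=np.hstack([cv2.resize(a,(400,300)),cv2.resize(w["color"][60:360,80:480],(400,300))])
cv2.imwrite("pics/bar1.png",out)
E
```

```text
0.017 [-0.10296992  0.17973151  0.52982521]
```

View pics/bar1.png

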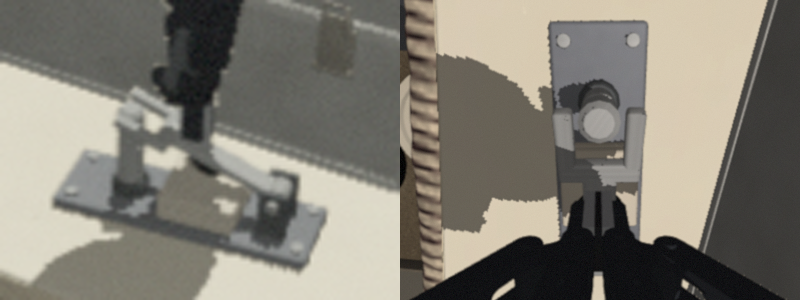

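```bash
python3 - <<'E'
from h import *
out=np.zeros((600,800,3),np.uint8)
s=readout.read_state(); tcp=s["tool_pos"]; tip=tcp-[0,0,.017]
c=read_camera("scene"); w=read_camera("wrist"); t=read_camera("side")
print(proj(c,[tip]),proj(w,[tip]),proj(t,[tip]))
out[:300,:400]=cv2.resize(c["color"][208:268,285:365],(400,300),interpolation=cv2.INTER_CUBIC)
out[:,400:]=cv2.resize(w["color"][140:320,220:340],(400,600),interpolation=cv2.INTER_CUBIC)
out[300:,:400]=cv2.resize(t["color"][160:235,240:340],(400,300),interpolation=cv2.INTER_CUBIC)
cv2.imwrite("pics/bar2.png",out)
E
```

```text
[[319.08653643 240.21452159]] [[278.57015664 245.05503114]] [[285.08676766 185.93669127]]
```

View pics/bar2.png

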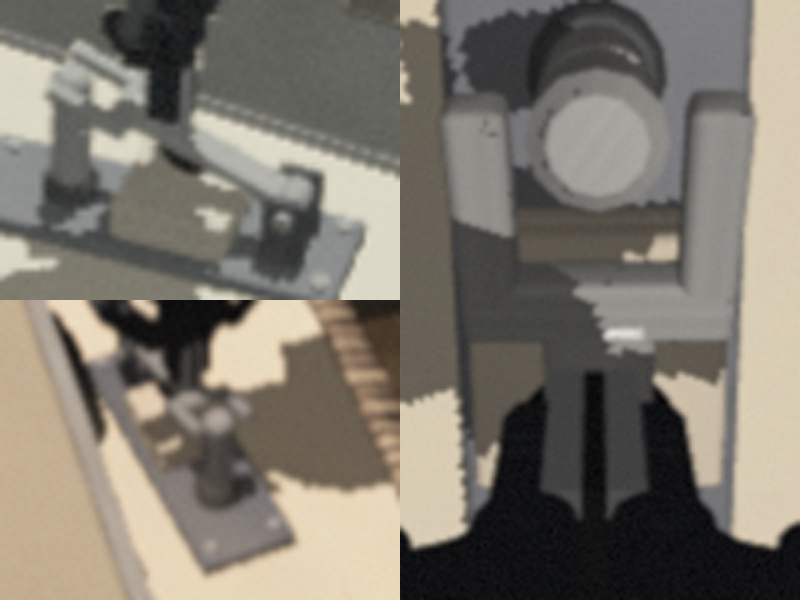

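```bash
python3 - <<'E'
from h import *
a=np.radians(-66.8);u=np.array([np.cos(a),np.sin(a),0]);C=np.array([.4805,-.0505,0])
H=C+.065*u+[0,0,.038]; v=np.array([-u[1],u[0],0])
c=read_camera("scene"); w=read_camera("wrist")
for th in (0,.15,.3):
    P=[H-r*(u*np.cos(th)-np.array([0,0,np.sin(th)]))+.004*np.array([0,0,1])+s*v for r,s in ((124,.021),(124,-.021),(20,0),(60,0))for r in [r/1000]]
    print(th,((proj(c,P)-[285,208])*5).round().tolist(),((proj(w,P)-[220,140])*3.33+[400,0]).round().tolist())
E
```

```text
0 [[61.0, 103.0], [29.0, 153.0], [253.0, 177.0], [172.0, 158.0]] [[717.0, 8.0], [468.0, 11.0], [599.0, 540.0], [597.0, 357.0]]
0.15 [[64.0, 73.0], [32.0, 122.0], [254.0, 172.0], [174.0, 143.0]] [[732.0, 29.0], [453.0, 32.0], [599.0, 550.0], [597.0, 382.0]]
0.3 [[72.0, 44.0], [40.0, 93.0], [256.0, 168.0], [179.0, 129.0]] [[749.0, 75.0], [437.0, 78.0], [599.0, 562.0], [597.0, 415.0]]
```

>>> jog_arm(deltas=[0,0,0.001,0,0,0,-1,0,0,0.002,0,0,0,-1,0,0,0.003,0,0,0,-1,0,0,0.004,0,0,0,-1])

```text
time: 3.45
tool_pos: [0.4818, -0.0546, 0.0528]
tcp_rot: [-1.745, -2.612, 0.0]
wrist_force: [-0.5, 0.2, 1.0]
width: -0.0
grip_force: 0.3
```

```bash
python3 - <<'E'
from h import *
out=np.zeros((600,800,3),np.uint8)
print(readout.read_state()["wrist_force"])
c=read_camera("scene"); w=read_camera("wrist")
out[:,:400]=cv2.resize(c["color"][200:275,290:340],(400,600),interpolation=cv2.INTER_CUBIC)
out[:,400:]=cv2.resize(w["color"][140:320,220:340],(400,600),interpolation=cv2.INTER_CUBIC)
cv2.imwrite("pics/bar3.png",out)
E
```

```text
[-0.45905494  0.19617782  0.99152047]
```

View pics/bar3.png

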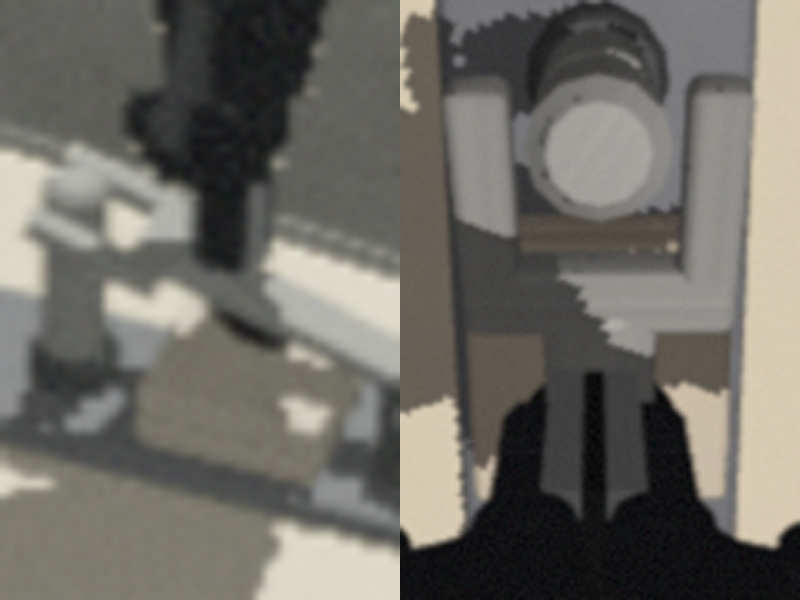

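>>> jog_arm(deltas=[0,0,0.002,0,0,0,-1,0,0,0.004,0,0,0,-1,0,0,0.006,0,0,0,-1,0,0,0.006,0,0,0,-1])

```text
time: 3.95
tool_pos: [0.4817, -0.0546, 0.0466]
tcp_rot: [-1.745, -2.612, 0.0]
wrist_force: [0.3, -0.5, 0.0]
width: 0.003
grip_force: 0.0
```

```bash
cat > fork.py <<'E'
from h import *
w=read_camera("wrist"); g=cv2.cvtColor(w["color"],cv2.COLOR_BGR2GRAY)
for x in (243,315): print(x,g[120:190,x].tolist())
a=np.radians(-66.8);u=np.array([np.cos(a),np.sin(a),0]);C=np.array([.4805,-.0505,0])
H=C+.065*u+[0,0,.038]; v=np.array([-u[1],u[0],0])
for th in (0,.05,.1,.2,.3):
    print(th,proj(w,[H-.124*(u*np.cos(th)-np.array([0,0,np.sin(th)]))+.004*np.array([0,0,1])+s*v for s in(.018,-.018)]).round(1).tolist())
print(readout.read_state()["wrist_force"])
E
python3 fork.py
```

```text
243 [119, 118, 118, 119, 120, 120, 119, 119, 118, 120, 118, 118, 118, 119, 116, 118, 118, 120, 119, 117, 118, 119, 118, 121, 119, 120, 115, 101, 74, 60, 60, 56, 56, 56, 55, 57, 66, 76, 85, 97, 111, 128, 137, 139, 142, 145, 144, 144, 147, 146, 144, 144, 146, 145, 145, 144, 146, 144, 145, 146, 145, 147, 146, 145, 145, 147, 145, 144, 145, 145]
315 [124, 125, 126, 126, 127, 126, 125, 127, 125, 126, 124, 126, 126, 125, 125, 125, 125, 124, 125, 124, 125, 123, 124, 124, 122, 123, 124, 123, 122, 124, 123, 122, 122, 123, 122, 110, 82, 78, 86, 101, 122, 136, 140, 142, 145, 145, 147, 145, 145, 146, 147, 146, 145, 145, 146, 144, 146, 147, 146, 146, 144, 146, 144, 143, 144, 144, 145, 144, 144, 144]
0 [[312.5, 144.6], [244.2, 145.5]]
0.05 [[313.9, 146.1], [242.9, 147.0]]
0.1 [[315.3, 148.3], [241.5, 149.2]]
0.2 [[318.5, 155.4], [238.5, 156.4]]
0.3 [[322.1, 166.6], [235.2, 167.7]]
[ 0.07048775 -0.31991738 -0.11258114]
```

>>> jog_arm(deltas=[0,0,0.002,0,0,0,-1,0,0,0.004,0,0,0,-1,0,0,0.006,0,0,0,-1,0,0,0.006,0,0,0,-1])

```text
time: 4.4
tool_pos: [0.4817, -0.0546, 0.0406]
tcp_rot: [-1.745, -2.612, 0.0]
wrist_force: [-0.5, -0.6, -0.7]
width: -0.002
grip_force: 0.0
```

```bash
python3 fork.py
```

```text
243 [117, 119, 119, 118, 119, 117, 119, 118, 118, 116, 116, 115, 117, 115, 116, 116, 115, 117, 117, 115, 117, 116, 117, 116, 118, 115, 116, 114, 102, 74, 58, 59, 69, 81, 101, 120, 132, 138, 144, 146, 147, 147, 146, 146, 149, 149, 147, 145, 147, 147, 148, 145, 146, 146, 146, 147, 145, 145, 145, 145, 147, 147, 145, 146, 147, 144, 146, 146, 146, 146]
315 [125, 125, 124, 124, 125, 125, 123, 124, 124, 125, 123, 125, 124, 124, 125, 123, 124, 125, 124, 125, 124, 125, 125, 122, 122, 122, 122, 122, 122, 120, 110, 86, 77, 90, 111, 128, 135, 140, 145, 147, 148, 149, 147, 147, 148, 149, 147, 147, 148, 145, 147, 148, 147, 144, 147, 146, 146, 147, 144, 144, 146, 145, 146, 146, 146, 145, 146, 145, 145, 144]
0 [[313.7, 145.7], [242.8, 146.6]]
0.05 [[315.2, 147.3], [241.4, 148.2]]
0.1 [[316.8, 149.6], [239.9, 150.6]]
0.2 [[320.2, 157.2], [236.6, 158.2]]
0.3 [[324.1, 169.1], [233.0, 170.2]]
[-0.80079251 -0.40978777  0.85727528]
```

>>> jog_arm(deltas=[0,0,0.002,0,0,0,-1,0,0,0.004,0,0,0,-1,0,0,0.006,0,0,0,-1,0,0,0.006,0,0,0,-1])

```text
time: 4.85
tool_pos: [0.4817, -0.0546, 0.0346]
tcp_rot: [-1.745, -2.612, 0.0]
wrist_force: [0.4, 0.1, 0.1]
width: -0.003
grip_force: 0.0
```

```bash
python3 fork.py
```

```text
243 [117, 117, 117, 117, 117, 118, 116, 117, 119, 117, 116, 117, 117, 116, 117, 116, 115, 116, 116, 117, 115, 117, 110, 90, 62, 53, 55, 53, 59, 66, 88, 110, 130, 137, 143, 150, 150, 152, 149, 151, 148, 148, 150, 150, 149, 148, 143, 133, 112, 106, 98, 81, 75, 101, 137, 149, 147, 142, 132, 114, 106, 108, 121, 143, 148, 148, 147, 149, 148, 148]
315 [123, 124, 125, 123, 123, 124, 123, 123, 124, 124, 124, 122, 123, 123, 125, 124, 123, 123, 125, 124, 123, 122, 123, 122, 123, 121, 119, 111, 87, 80, 99, 120, 135, 143, 152, 153, 154, 153, 155, 152, 153, 152, 152, 153, 153, 153, 152, 149, 152, 150, 151, 148, 150, 148, 151, 150, 149, 150, 149, 149, 149, 149, 149, 149, 151, 148, 148, 149, 147, 148]
0 [[315.2, 146.9], [241.5, 147.8]]
0.05 [[316.7, 148.6], [239.9, 149.5]]
0.1 [[318.4, 151.1], [238.3, 152.1]]
0.2 [[322.2, 159.1], [234.7, 160.2]]
0.3 [[326.5, 171.8], [230.7, 173.0]]
[-1.11806609  0.35056627 -0.05948865]
```

>>> jog_arm(deltas=[0,0,0.002,0,0,0,-1,0,0,0.003,0,0,0,-1,0,0,0.004,0,0,0,-1,0,0,0.004,0,0,0,-1])

```text
time: 5.3
tool_pos: [0.4818, -0.0546, 0.0308]
tcp_rot: [-1.745, -2.612, 0.0]
wrist_force: [1.3, 0.4, 0.1]
width: 0.001
grip_force: 0.0
```

>>> jog_arm(deltas=[0,0,0.001,0,0,0,-1,0,0,0.002,0,0,0,-1,0,0,0.002,0,0,0,-1])

```text
time: 5.6
tool_pos: [0.482, -0.0547, 0.0306]
tcp_rot: [-1.745, -2.612, 0.001]
wrist_force: [-5.4, 1.4, 14.1]
width: 0.002
grip_force: 6.9
```

```bash
python3 fork.py
```

```text
243 [118, 117, 116, 120, 119, 117, 117, 119, 116, 116, 116, 115, 114, 115, 114, 116, 116, 116, 115, 113, 104, 79, 60, 56, 55, 54, 55, 55, 71, 102, 124, 134, 144, 149, 154, 152, 152, 150, 153, 150, 134, 97, 76, 72, 70, 68, 71, 69, 69, 69, 71, 69, 68, 70, 72, 71, 67, 68, 70, 69, 70, 83, 94, 80, 77, 91, 120, 144, 148, 143]
315 [122, 123, 123, 121, 123, 122, 123, 123, 122, 121, 122, 123, 123, 123, 124, 121, 122, 122, 121, 124, 121, 121, 121, 122, 121, 119, 111, 88, 85, 109, 127, 142, 150, 158, 157, 156, 157, 156, 156, 158, 156, 157, 155, 157, 156, 155, 157, 156, 154, 156, 154, 156, 155, 154, 155, 156, 153, 155, 154, 155, 153, 154, 153, 152, 153, 153, 153, 152, 155, 153]
0 [[315.7, 147.5], [240.0, 148.4]]
0.05 [[317.4, 149.2], [238.3, 150.2]]
0.1 [[319.1, 151.9], [236.5, 152.9]]
0.2 [[323.1, 160.2], [232.7, 161.3]]
0.3 [[327.6, 173.5], [228.3, 174.7]]
[-6.41816724  0.99718044 13.39784661]
```

>>> jog_arm(deltas=[0,0,-0.05,0,0,0,-1,0,0,-0.1,0,0,0,-1,0.02,0.005,-0.145,0,0,0,0.2,0.067,0.015,-0.15,0,0,8,0.2,0.115,0.022,-0.15,0,0,16,0.2,0.163,0.031,-0.15,0,0,24,0.2,0.21,0.04,-0.15,0,0,32,0.2,0.258,0.049,-0.15,0,0,40,0.2])

```text
time: 6.45
tool_pos: [0.4338, 0.1783, 0.1792]
tcp_rot: [2.486, 1.92, 0.001]
wrist_force: [1.7, 0.6, -1.1]
width: 0.596
grip_force: 0.0
```

```bash
cat > go.py <<'E'
# print tool-frame delta from measured pose to a world target: x y z toolx_angle_deg (tool pointing down)
import sys
from h import *
s=readout.read_state(); p=s["tool_pos"]; A=R.from_rotvec(s["tcp_rot"]).as_matrix()
print("pos",p.round(4),"F",s["wrist_force"].round(2),"toolx",np.degrees(np.arctan2(A[1,0],A[0,0])).round(2), "toolz",A[:,2].round(3))
if len(sys.argv)>4:
    x,y,z,a=map(float,sys.argv[1:5]); a=np.radians(a); t=np.array([np.cos(a),np.sin(a),0]); B=np.c_[t,np.cross([0,0,-1],t),[0,0,-1]]
    print("delta",(A.T@(np.array([x,y,z])-p)).round(4),"turn",np.degrees(R.from_matrix(A.T@B).as_rotvec()).round(2))
E
python3 go.py 0.404 0.321 0.18 70
```

```text
pos [0.4338 0.1783 0.1792] F [ 1.67  0.6  -1.14] toolx 75.35 toolz [ 0.001  0.    -1.   ]
delta [ 0.1306 -0.0649 -0.0008] turn [ 0.04 -0.02  5.35]
```

>>> jog_arm(deltas=[0.04,-0.02,0,0,0,2.5,0.2,0.08,-0.04,0,0,0,2.5,0.2,0.106,-0.059,0,0,0,2.5,0.2,0.106,-0.059,0,0,0,2.5,0.2,0.106,-0.059,0,0,0,2.5,0.2,0.106,-0.059,0,0,0,2.5,0.2])

```text
time: 7.05
tool_pos: [0.4036, 0.2932, 0.1788]
tcp_rot: [2.523, 1.872, -0.001]
wrist_force: [0.1, 1.5, -0.6]
width: 0.604
grip_force: 0.0
```

```bash
python3 go.py; python3 - <<'E'
from h import *
import pickle
c=read_camera("wrist"); pickle.dump(c,open("w2.pkl","wb")); cv2.imwrite("pics/w2.png",c["color"])
g=cv2.cvtColor(c["color"],cv2.COLOR_BGR2GRAY)
t=proj(c,[[.404,.321,.006]])[0]; print("expected",t)
m=((g<170)).astype(np.uint8)
n,l,st,ce=cv2.connectedComponentsWithStats(m)
for i in range(1,n):
    if 80<st[i,4]<20000: print(st[i],ce[i].round(1), np.median(g[l==i]))
cv2.imwrite("pics/w2c.png",cv2.resize(c["color"][60:320,120:440],None,fx=2.3,fy=2.3,interpolation=cv2.INTER_CUBIC))
E
```

```text
pos [0.4036 0.2932 0.1788] F [ 0.08  1.52 -0.55] toolx 73.14 toolz [-0.    -0.001 -1.   ]
expected [271.45220808 163.66687605]
[  34    0   97  118 3018] [80.2 50.2] 147.0
[ 113    0  267  124 8927] [272.8  46.7] 137.0
```

View pics/w2c.png

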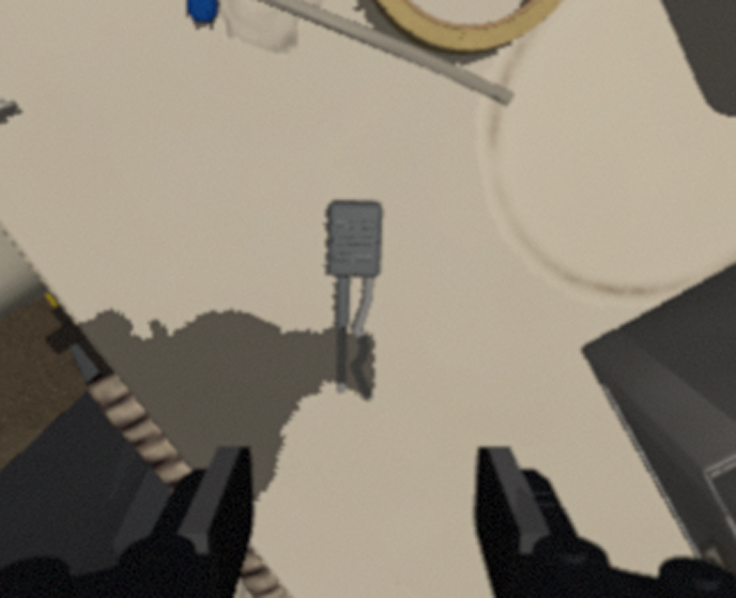

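```bash
python3 - <<'E'
from h import *
import pickle
c=pickle.load(open("w2.pkl","rb"))
f=lambda *p:[(120+x/2.3-.3,60+y/2.3-.3) for x,y in p]
P=onz(c,f((328,202),(383,202),(326,276),(380,277)),.012); print(P.round(4).tolist(),P.mean(0).round(4), np.linalg.norm(P[1]-P[0]),np.linalg.norm(P[2]-P[0]))
e=(P[2]+P[3]-P[0]-P[1]); print("ax block",np.degrees(np.arctan2(e[1],e[0])))
L=onz(c,f((343.5,278),(342,391)),.005); e=L[1]-L[0]; print(L.round(4).tolist(),"ax leg",np.degrees(np.arctan2(e[1],e[0])))
o=L[1]-.0765*e/np.linalg.norm(e); u=e/np.linalg.norm(e); print("grip from leg",o-.004*u+.005*np.array([-u[1],u[0],0]))
E
python3 go.py 0.404 0.321 0.18 73
```

```text
[[0.4001, 0.3412, 0.012], [0.4246, 0.3338, 0.012], [0.3885, 0.3081, 0.012], [0.4133, 0.3001, 0.012]] [0.4066 0.3208 0.012 ] 0.025596924136275515 0.03503909597096689
ax block -109.01136718399923
[[0.3957, 0.3034, 0.005], [0.3771, 0.2466, 0.005]] ax leg -108.11334195575989
grip from leg [0.40685817 0.32152132 0.005     ]
pos [0.4037 0.293  0.1788] F [ 0.21 -0.96 -0.41] toolx 73.1 toolz [-0.    -0.001 -1.   ]
delta [ 0.0268 -0.0079 -0.0012] turn [0.   0.04 0.1 ]
```

>>> jog_arm(deltas=[0.028,-0.0053,0.03,0,0,1.7,0.2,0.028,-0.0053,0.07,0,0,1.7,0.2,0.028,-0.0053,0.11,0,0,1.7,0.2,0.028,-0.0053,0.145,0,0,1.7,0.2,0.028,-0.0053,0.157,0,0,1.7,0.2,0.028,-0.0053,0.157,0,0,1.7,0.2,0.028,-0.0053,0.157,0,0,1.7,0.2])

```text
time: 7.8
tool_pos: [0.4079, 0.3226, 0.0233]
tcp_rot: [2.551, 1.833, 0.003]
wrist_force: [0.0, 0.6, 0.3]
width: 0.598
grip_force: 0.0
```

```bash
python3 go.py; python3 - <<'E'
from h import *
c=read_camera("wrist"); cv2.imwrite("pics/w3.png",c["color"])
s=readout.read_state(); tcp=s["tool_pos"]; A=R.from_rotvec(s["tcp_rot"]).as_matrix()
a=c["color"]; b=read_camera("scene")["color"][150:240,150:250]; d=read_camera("side")["color"][280:370,280:380]
cv2.imwrite("pics/m3.png",np.hstack([cv2.resize(a,(400,300)),np.vstack([cv2.resize(b,(400,360)),cv2.resize(d,(400,360))])[:600] if 0 else cv2.resize(b,(400,300))]))
for s_ in (-.0255,.0255):
  print([proj(c,[tcp+A@[-0.0,s_,k]])[0].round(0).tolist() for k in (-.02,0,.017)])
E
```

```text
pos [0.4079 0.3226 0.0233] F [0.03 0.64 0.34] toolx 71.41 toolz [ 0.002  0.001 -1.   ]
[[230.0, 274.0], [235.0, 256.0], [239.0, 244.0]]
[[330.0, 274.0], [324.0, 256.0], [320.0, 244.0]]
```

>>> jog_arm(deltas=[0,0,0.002,0,0,0,0.2,0,0,0.004,0,0,0,0.2,0,0,0.006,0,0,0,0.2,0,0,0.008,0,0,0,0.2,0,0,0.009,0,0,0,0.2])

```text
time: 8.45
tool_pos: [0.4062, 0.3223, 0.0126]
tcp_rot: [-2.55, -1.835, 0.001]
wrist_force: [0.1, -0.2, -0.1]
width: 0.597
grip_force: 0.0
```

>>> jog_arm(deltas=[0,0,0.003,0,0,0,0.2,0,0,0.006,0,0,0,0.2,0,0,0.009,0,0,0,0.2,0,0,0.011,0,0,0,0.2,0,0,0.012,0,0,0,0.2,0,0,0.012,0,0,0,0.2])

```text
time: 9.05
tool_pos: [0.4063, 0.3224, 0.0007]
tcp_rot: [-2.55, -1.835, 0.001]
wrist_force: [-1.1, 0.3, 0.3]
width: 0.598
grip_force: 0.0
```

>>> jog_arm(deltas=[0,0,0.002,0,0,0,-0.1,0,0,0.004,0,0,0,-0.1,0,0,0.006,0,0,0,-0.1,0,0,0.008,0,0,0,-0.1,0,0,0.008,0,0,0,-0.1])

```text
time: 9.55
tool_pos: [0.4062, 0.3222, -0.0074]
tcp_rot: [-2.55, -1.835, 0.001]
wrist_force: [-0.3, -0.6, -0.1]
width: 0.449
grip_force: 0.0
```

>>> jog_arm(deltas=[0,0,0.001,0,0,0,-0.1,0,0,0.002,0,0,0,-0.1,0,0,0.003,0,0,0,-0.1,0,0,0.004,0,0,0,-0.1,0,0,0.004,0,0,0,-0.1])

```text
time: 10.05
tool_pos: [0.4064, 0.3224, -0.0112]
tcp_rot: [-2.55, -1.835, 0.0]
wrist_force: [-0.3, -0.2, -0.1]
width: 0.454
grip_force: 0.0
```

>>> jog_arm(deltas=[0,0,0.001,0,0,0,-0.1,0,0,0.002,0,0,0,-0.1,0,0,0.003,0,0,0,-0.1,0,0,0.004,0,0,0,-0.1,0,0,0.004,0,0,0,-0.1])

```text
time: 10.55
tool_pos: [0.4066, 0.3226, -0.0127]
tcp_rot: [2.55, 1.835, -0.001]
wrist_force: [-5.6, -3.6, 19.0]
width: 0.451
grip_force: 10.0
```

>>> jog_arm(deltas=[0,0,-0.0057,0,0,0,-0.1,0,0,-0.0057,0,0,0,-0.1,0,0,-0.0057,0,0,0,-0.4,0,0,-0.0057,0,0,0,-1,0,0,-0.0057,0,0,0,-1,0,0,-0.0057,0,0,0,-1,0,0,-0.0057,0,0,0,-1], squeeze=80)

```text
time: 11.25
tool_pos: [0.4068, 0.3226, -0.0089]
tcp_rot: [2.55, 1.835, 0.0]
wrist_force: [-1.0, -0.4, 6.0]
width: 0.278
grip_force: 79.0
```

>>> jog_arm(deltas=[0,0,-0.03,0,0,0,-1,0,0,-0.07,0,0,0,-1,0,0,-0.1125,0,0,0,-1,-0.03,0.014,-0.1125,0,0,-6,-1,-0.065,0.03,-0.1125,0,0,-13,-1,-0.1,0.047,-0.1125,0,0,-20,-1,-0.135,0.063,-0.1125,0,0,-27,-1,-0.135,0.063,-0.1125,0,0,-27,-1], squeeze=120)

```text
time: 12.05
tool_pos: [0.4225, 0.1707, 0.1021]
tcp_rot: [-2.053, -2.378, 0.005]
wrist_force: [-0.1, 2.0, -0.6]
width: 0.259
grip_force: 121.1
```

```bash
python3 go.py .4369 .0639 .1036 113.2; python3 - <<'E'
from h import *
import pickle
d={n:read_camera(n) for n in ("scene","side")}; pickle.dump(d,open("c2.pkl","wb"))
s=readout.read_state(); tcp=s["tool_pos"]; A=R.from_rotvec(s["tcp_rot"]).as_matrix()
# expected leg tip: tool coords: clip x=-toolx ; clip y = ? 
cx=-A[:,0]; cy=np.cross([0,0,1],cx); tip=tcp+cx*.0805-cy*.005+[0,0,.0139]; root=tip-cx*.03
for n in d:
    e=proj(d[n],[tip,root]); print(n,e.round(1).tolist())
im=[]
for n in d:
    e=proj(d[n],[tip])[0].astype(int); q=d[n]["color"][e[1]-30:e[1]+30,e[0]-40:e[0]+40]; im.append(cv2.resize(q,(400,300),interpolation=cv2.INTER_CUBIC)); print(n,e-[40,30])
g=d["scene"]["color"][205:265,275:365]; h=d["side"]["color"][165:225,250:340]
im2=[cv2.resize(q,(400,267),interpolation=cv2.INTER_CUBIC) for q in (g,h)]
cv2.imwrite("pics/m4.png",np.vstack([np.hstack(im),np.hstack(im2)]))
E
```

```text
pos [0.4225 0.1707 0.1021] F [-0.07  2.04 -0.64] toolx 98.39 toolz [-0.002 -0.002 -1.   ]
delta [-0.1077 -0.0013 -0.0013] turn [ -0.14   0.09 -14.81]
scene [[259.3, 197.8], [249.9, 193.9]]
side [[310.8, 212.1], [313.6, 222.6]]
scene [219 167]
side [270 182]
```

View pics/m4.png

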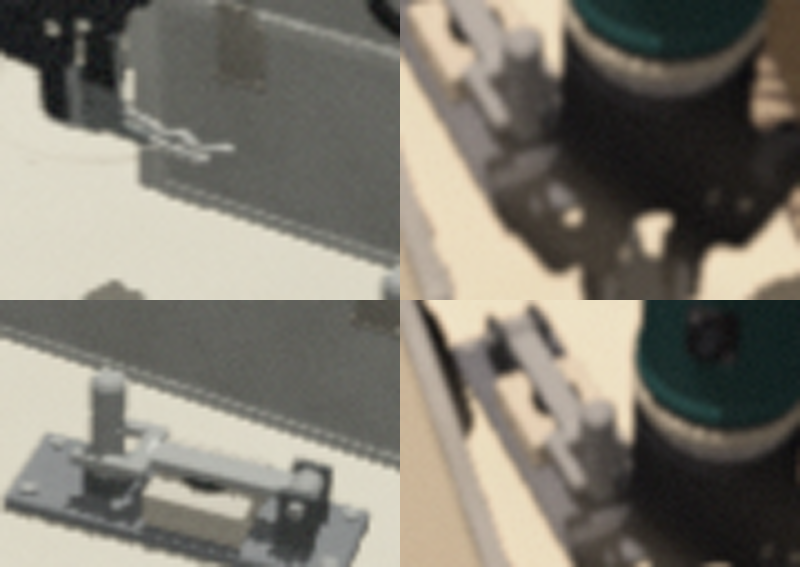

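>>> jog_arm(deltas=[-0.035,-0.001,0,0,0,-5,-1,-0.075,-0.002,0,0,0,-10,-1,-0.1,-0.003,0,0,0,-14.8,-1,-0.111,-0.003,0,0,0,-14.8,-1,-0.111,-0.003,0,0,0,-14.8,-1,-0.111,-0.003,0,0,0,-14.8,-1])

```text
time: 12.75
tool_pos: [0.4367, 0.0653, 0.103]
tcp_rot: [-1.729, -2.622, -0.001]
wrist_force: [-0.1, 0.0, -0.4]
width: 0.26
grip_force: 121.1
```

```bash
python3 go.py .4369 .0639 .1036 113.2; python3 - <<'E'
from h import *
import pickle
S=pickle.load(open("c2.pkl","rb"))["scene"];w=pickle.load(open("w1.pkl","rb"))
def tri(S,a,T,b):
    o1,o2=np.array(S["origin"]),np.array(T["origin"]); r1,r2=ray(S,[a])[0],ray(T,[b])[0]
    k=np.linalg.lstsq(np.c_[r1,-r2],o2-o1,rcond=None)[0]; return (o1+k[0]*r1+o2+k[1]*r2)/2, np.linalg.norm(o1+k[0]*r1-o2-k[1]*r2)
print(tri(S,(299.3,221.9),w,(284,138)))
T=pickle.load(open("c2.pkl","rb"))["side"]; print(tri(S,(299.3,221.9),T,(295,190)))
E
```

```text
pos [0.4367 0.0653 0.103 ] F [-0.14  0.01 -0.35] toolx 113.19 toolz [-0.     0.001 -1.   ]
delta [-0.0014 -0.0004 -0.0006] turn [-0.   -0.05 -0.01]
(array([ 0.46253247, -0.00677176,  0.07902545]), np.float64(0.0020775889369114187))
(array([ 0.46123432, -0.00725946,  0.07909056]), np.float64(0.003531835508253531))
```

>>> jog_arm(deltas=[-0.001,0,0.012,0,0,0,-1,-0.001,0,0.022,0,0,0,-1,-0.001,0,0.026,0,0,0,-1,-0.001,0,0.028,0,0,0,-1,-0.001,0,0.029,0,0,0,-1,-0.001,0,0.03,0,0,0,-1,-0.001,0,0.03,0,0,0,-1])

```text
time: 13.45
tool_pos: [0.4373, 0.0633, 0.0733]
tcp_rot: [1.728, 2.623, 0.0]
wrist_force: [-0.2, -0.0, -1.0]
width: 0.255
grip_force: 121.1
```

Leg bottom ≈ 84.7 mm. Continue in 1 mm steps.

>>> jog_arm(deltas=[0,0,0.001,0,0,0,-1,0,0,0.0015,0,0,0,-1,0,0,0.002,0,0,0,-1,0,0,0.002,0,0,0,-1])

```text
time: 13.85
tool_pos: [0.4371, 0.0632, 0.0712]
tcp_rot: [1.728, 2.624, -0.0]
wrist_force: [-0.6, -0.7, -0.7]
width: 0.262
grip_force: 121.1
```

>>> jog_arm(deltas=[0,0,0.0005,0,0,0,-1,0,0,0.001,0,0,0,-1,0,0,0.001,0,0,0,-1])

```text
time: 14.15
tool_pos: [0.4372, 0.0633, 0.0703]
tcp_rot: [1.728, 2.624, 0.0]
wrist_force: [0.1, -0.5, 1.2]
width: 0.259
grip_force: 121.3
```

>>> jog_arm(deltas=[0,0,0.0005,0,0,0,-1,0,0,0.001,0,0,0,-1,0,0,0.001,0,0,0,-1])

```text
time: 14.45
tool_pos: [0.4373, 0.0634, 0.0694]
tcp_rot: [1.728, 2.624, 0.0]
wrist_force: [-2.7, -0.2, 2.3]
width: 0.263
grip_force: 121.6
```

>>> jog_arm(deltas=[0,0,0.0005,0,0,0,-1,0,0,0.0005,0,0,0,-1])

```text
time: 14.65
tool_pos: [0.4373, 0.0634, 0.0689]
tcp_rot: [1.728, 2.624, 0.0]
wrist_force: [-1.7, 0.9, 5.1]
width: 0.255
grip_force: 121.7
```

>>> jog_arm(deltas=[0,0,0.0005,0,0,0,-1,0,0,0.0005,0,0,0,-1])

```text
time: 14.85
tool_pos: [0.4374, 0.0634, 0.0685]
tcp_rot: [1.728, 2.623, 0.001]
wrist_force: [-2.2, 1.4, 5.0]
width: 0.261
grip_force: 121.8
```

>>> jog_arm(deltas=[0,0,-0.008,0,0,0,-1,-0.001,0.01,-0.008,0,0,0,-1,-0.003,0.019,-0.008,0,0,0,-1,-0.003,0.019,0.002,0,0,0,-1,-0.003,0.019,0.01,0,0,0,-1,-0.003,0.019,0.01,0,0,0,-1,-0.003,0.019,0.01,0,0,0,-1])

```text
time: 15.55
tool_pos: [0.4545, 0.0679, 0.057]
tcp_rot: [-1.727, -2.622, 0.003]
wrist_force: [0.9, 0.6, -0.4]
width: 0.264
grip_force: 121.1
```

>>> jog_arm(deltas=[0,-0.001,0,0,0,0,-1,0,-0.002,0,0,0,0,-1,0,-0.003,0,0,0,0,-1,0,-0.003,0,0,0,0,-1])

```text
time: 15.95
tool_pos: [0.4529, 0.0668, 0.0584]
tcp_rot: [1.728, 2.623, 0.0]
wrist_force: [-0.4, -0.0, -0.9]
width: 0.256
grip_force: 121.1
```

>>> jog_arm(deltas=[0,-0.0005,0,0,0,0,-1,0,-0.001,0,0,0,0,-1,0,-0.001,0,0,0,0,-1])

```text
time: 16.25
tool_pos: [0.452, 0.0664, 0.0582]
tcp_rot: [1.728, 2.624, 0.0]
wrist_force: [0.2, -0.1, -0.2]
width: 0.259
grip_force: 121.1
```

>>> jog_arm(deltas=[0,-0.0005,0,0,0,0,-1,0,-0.001,0,0,0,0,-1,0,-0.001,0,0,0,0,-1])

```text
time: 16.55
tool_pos: [0.4511, 0.066, 0.0581]
tcp_rot: [-1.728, -2.624, 0.0]
wrist_force: [-0.8, 0.2, -1.6]
width: 0.263
grip_force: 121.1
```

>>> jog_arm(deltas=[0,-0.0005,0,0,0,0,-1,0,-0.001,0,0,0,0,-1,0,-0.001,0,0,0,0,-1])

```text
time: 16.85
tool_pos: [0.4501, 0.0656, 0.0582]
tcp_rot: [-1.728, -2.624, 0.0]
wrist_force: [0.5, -0.2, -1.6]
width: 0.256
grip_force: 121.1
```

>>> jog_arm(deltas=[0,-0.0005,0,0,0,0,-1,0,-0.001,0,0,0,0,-1,0,-0.001,0,0,0,0,-1])

```text
time: 17.15
tool_pos: [0.4495, 0.0653, 0.0583]
tcp_rot: [1.728, 2.624, 0.001]
wrist_force: [0.7, 0.3, -1.8]
width: 0.259
grip_force: 121.1
```

>>> jog_arm(deltas=[0,-0.0005,0,0,0,0,-1,0,-0.001,0,0,0,0,-1,0,-0.001,0,0,0,0,-1])

```text
time: 17.45
tool_pos: [0.449, 0.0651, 0.0585]
tcp_rot: [1.727, 2.623, 0.002]
wrist_force: [2.3, 1.3, -1.6]
width: 0.26
grip_force: 121.1
```

>>> jog_arm(deltas=[0,0.003,0,0,0,0,-1,0.015,0.003,0,0,0,0,-1,0.031,0.0,0,0,0,0,-1,0.031,-0.0107,0.008,0,0,0,-1,0.031,-0.0107,0.017,0,0,0,-1,0.031,-0.0107,0.017,0,0,0,-1,0.031,-0.0107,0.017,0,0,0,-1])

```text
time: 18.15
tool_pos: [0.426, 0.0886, 0.0406]
tcp_rot: [-1.728, -2.623, 0.001]
wrist_force: [-0.3, -0.1, -1.2]
width: 0.261
grip_force: 121.1
```

```bash
cat > rel.py <<'E'
from h import *
F=[];P=[]
for i in range(4):
    s=readout.read_state(); F.append(s["wrist_force"]); P.append(s["tool_pos"]); read_camera("side")
p=np.mean(P,0);f=np.mean(F,0); a=np.radians(-66.8);u=np.array([np.cos(a),np.sin(a),0]);v=np.array([-u[1],u[0],0])
pin=np.array([.462,-.0075,0])
print("t",s["time"],"tip s %.2f  lat err %.2f  z err %.2f mm"%(((p-pin)@u+.0805)*1e3,(p@v-.42654)*1e3,(p[2]-.0415)*1e3),"F u,v,z",f@u,f@v,f[2])
E
python3 rel.py; python3 go.py
```

```text
t 18.3 tip s -21.96  lat err 0.52  z err -0.43 mm F u,v,z 0.33625623346308364 -0.681047076629156 -0.815241378265392
pos [0.427  0.089  0.0415] F [ 0.03 -0.09 -1.11] toolx 113.24 toolz [ 0.001  0.    -1.   ]
```

>>> jog_arm(deltas=[-0.004,-0.0009,0,0,0,0,-1,-0.008,-0.0009,0,0,0,0,-1,-0.0095,-0.0009,0,0,0,0,-1,-0.0095,-0.0009,0,0,0,0,-1,-0.0095,-0.0009,0,0,0,0,-1])

```text
time: 18.85
tool_pos: [0.4293, 0.0799, 0.0412]
tcp_rot: [-1.728, -2.623, -0.0]
wrist_force: [0.0, -0.0, -1.9]
width: 0.26
grip_force: 121.1
```

```bash
python3 rel.py; python3 go.py
```

```text
t 19.0 tip s -12.87  lat err -0.50  z err -0.31 mm F u,v,z -0.2812333472236299 -0.046525212951164865 -1.2133467258708976
pos [0.4292 0.0801 0.0412] F [ 0.06  0.92 -0.91] toolx 113.27 toolz [-0. -0. -1.]
```

>>> jog_arm(deltas=[-0.001,0.0004,-0.0003,0,0,0,-1,-0.002,0.0004,-0.0003,0,0,0,-1,-0.003,0.0004,-0.0003,0,0,0,-1,-0.0035,0.0004,-0.0003,0,0,0,-1,-0.0035,0.0004,-0.0003,0,0,0,-1])

```text
time: 19.55
tool_pos: [0.431, 0.0769, 0.0415]
tcp_rot: [-1.728, -2.624, 0.0]
wrist_force: [0.1, -0.4, -0.3]
width: 0.259
grip_force: 121.1
```

```bash
python3 rel.py
```

```text
t 19.7 tip s -9.34  lat err -0.10  z err -0.03 mm F u,v,z 0.03509758238878876 -0.08772757832128154 -0.8044685017067745
```

>>> jog_arm(deltas=[-0.001,0,0,0,0,0,-1,-0.0015,0,0,0,0,0,-1,-0.002,0,0,0,0,0,-1,-0.002,0,0,0,0,0,-1])

```text
time: 20.15
tool_pos: [0.4318, 0.0751, 0.0415]
tcp_rot: [1.728, 2.624, 0.0]
wrist_force: [0.7, -1.0, -0.4]
width: 0.256
grip_force: 121.1
```

>>> jog_arm(deltas=[-0.0005,0,0,0,0,0,-1,-0.001,0,0,0,0,0,-1,-0.0015,0,0,0,0,0,-1,-0.0015,0,0,0,0,0,-1])

```text
time: 20.55
tool_pos: [0.4324, 0.0737, 0.0415]
tcp_rot: [1.728, 2.624, 0.0]
wrist_force: [-0.6, -0.6, -0.7]
width: 0.258
grip_force: 121.1
```

```bash
python3 rel.py
```

```text
t 20.7 tip s -5.82  lat err -0.04  z err 0.01 mm F u,v,z 0.02442895830396024 -0.16277067745686707 -0.7321726896851465
```

>>> jog_arm(deltas=[-0.001,0,0,0,0,0,-1,-0.002,0,0,0,0,0,-1,-0.0025,0,0,0,0,0,-1,-0.0025,0,0,0,0,0,-1])

```text
time: 21.15
tool_pos: [0.4334, 0.0714, 0.0415]
tcp_rot: [1.728, 2.624, 0.0]
wrist_force: [0.5, 0.1, -1.0]
width: 0.258
grip_force: 121.1
```

```bash
python3 rel.py
```

```text
t 21.3 tip s -3.28  lat err -0.04  z err 0.01 mm F u,v,z -0.1604757855369548 0.10948279360572664 -0.8758722351558927
```

>>> jog_arm(deltas=[-0.001,0,0,0,0,0,-1,-0.002,0,0,0,0,0,-1,-0.003,0,0,0,0,0,-1,-0.004,0,0,0,0,0,-1,-0.004,0,0,0,0,0,-1])

```text
time: 21.85
tool_pos: [0.435, 0.0677, 0.0415]
tcp_rot: [1.728, 2.624, -0.0]
wrist_force: [-0.9, -0.7, -1.0]
width: 0.261
grip_force: 121.1
```

>>> jog_arm(deltas=[-0.001,0,0,0,0,0,-1,-0.002,0,0,0,0,0,-1,-0.003,0,0,0,0,0,-1,-0.003,0,0,0,0,0,-1])

```text
time: 22.25
tool_pos: [0.4364, 0.0651, 0.0416]
tcp_rot: [1.728, 2.623, 0.001]
wrist_force: [0.6, 1.0, -0.1]
width: 0.261
grip_force: 121.1
```

```bash
python3 rel.py
```

```text
t 22.4 tip s 3.74  lat err 0.21  z err 0.08 mm F u,v,z -0.8831095487480876 0.8374549494083559 -0.15437148049067542
```

>>> jog_arm(deltas=[-0.001,0,0,0,0,0,-1,-0.002,0,0,0,0,0,-1,-0.002,0,0,0,0,0,-1])

```text
time: 22.75
tool_pos: [0.4371, 0.0633, 0.0416]
tcp_rot: [1.728, 2.624, 0.001]
wrist_force: [0.0, 3.6, -0.3]
width: 0.259
grip_force: 121.2
```

```bash
python3 rel.py
```

```text
t 22.9 tip s 5.63  lat err 0.17  z err 0.07 mm F u,v,z -2.473789530354187 1.9241925529393282 -0.7845617548670517
```

>>> jog_arm(deltas=[-0.001,0,0,0,0,0,-1,-0.002,0,0,0,0,0,-1,-0.002,0,0,0,0,0,-1])

```text
time: 23.25
tool_pos: [0.4379, 0.0617, 0.0416]
tcp_rot: [-1.728, -2.623, -0.001]
wrist_force: [1.7, 4.7, -0.5]
width: 0.258
grip_force: 121.2
```

>>> jog_arm(deltas=[-0.001,0,0,0,0,0,-1,-0.0015,0,0,0,0,0,-1,-0.0015,0,0,0,0,0,-1])

```text
time: 23.55
tool_pos: [0.4383, 0.0609, 0.0416]
tcp_rot: [-1.728, -2.623, -0.002]
wrist_force: [0.5, 8.0, 0.6]
width: 0.264
grip_force: 121.3
```

```bash
python3 rel.py
```

```text
t 23.7 tip s 8.29  lat err 0.33  z err 0.07 mm F u,v,z -6.722260005454891 3.6479658795645755 0.13257869193753385
```

>>> jog_arm(deltas=[-0.0005,0,0,0,0,0,-1,-0.001,0,0,0,0,0,-1,-0.001,0,0,0,0,0,-1])

```text
time: 24.05
tool_pos: [0.4387, 0.0602, 0.0416]
tcp_rot: [-1.728, -2.622, -0.003]
wrist_force: [-0.4, 8.2, -0.7]
width: 0.259
grip_force: 121.3
```

>>> jog_arm(deltas=[-0.0005,0,0,0,0,0,-1,-0.001,0,0,0,0,0,-1,-0.001,0,0,0,0,0,-1])

```text
time: 24.35
tool_pos: [0.4398, 0.058, 0.0417]
tcp_rot: [1.726, 2.623, 0.001]
wrist_force: [3.0, 2.4, -0.6]
width: 0.256
grip_force: 121.1
```

```bash
python3 rel.py; python3 go.py
```

```text
t 24.5 tip s 11.65  lat err 0.53  z err 0.21 mm F u,v,z -0.23849573636191468 3.574792314185172 -0.6755780633102264
pos [0.4398 0.0578 0.0417] F [ 4.09  0.94 -1.43] toolx 113.28 toolz [ 0.001 -0.    -1.   ]
```

>>> jog_arm(deltas=[-0.0005,0,0,0,0,0,-1,-0.001,0,0,0,0,0,-1,-0.001,0,0,0,0,0,-1])

```text
time: 24.85
tool_pos: [0.4398, 0.0576, 0.0417]
tcp_rot: [1.728, 2.623, 0.002]
wrist_force: [2.1, 3.1, -1.3]
width: 0.256
grip_force: 121.2
```

>>> jog_arm(deltas=[-0.0005,0,0,0,0,0,-1,-0.001,0,0,0,0,0,-1,-0.001,0,0,0,0,0,-1])

```text
time: 25.15
tool_pos: [0.4399, 0.0572, 0.0416]
tcp_rot: [-1.728, -2.623, -0.002]
wrist_force: [1.3, 5.8, -0.2]
width: 0.255
grip_force: 121.3
```

```bash
python3 rel.py; python3 go.py
```

```text
t 25.3 tip s 12.36  lat err 0.34  z err 0.11 mm F u,v,z -5.114954402776768 4.5103279667680685 -0.19261548434662665
pos [0.4399 0.0572 0.0416] F [ 1.86  6.61 -0.82] toolx 113.24 toolz [ 0.     0.002 -1.   ]
```

```bash
cat > line.py <<'E'
from h import *
import pickle
old=pickle.load(open("c2.pkl","rb"))
a=np.radians(-66.8);u=np.array([np.cos(a),np.sin(a),0]);v=np.array([-u[1],u[0],0]); pin=np.array([.462,-.0075,.0557])
ss=np.arange(-64,40,4)
for n in ("scene","side"):
    c=read_camera(n); pickle.dump(c,open(f"now_{n}.pkl","wb"))
    for lat in (0,.016):
      p=proj(c,[pin+s/1000*u+lat*v for s in ss]); m=p.astype(np.float32).reshape(-1,1,2)
      f=lambda im: cv2.remap(cv2.cvtColor(im,cv2.COLOR_BGR2GRAY),m,None,cv2.INTER_LINEAR).ravel().astype(int)
      print(n,lat); print(np.c_[ss,p.round(0).astype(int),f(old[n]["color"]),f(c["color"])].T)
    if n=="scene":
      x,y=proj(c,[pin])[0].astype(int); print("pin px",x,y); g=cv2.cvtColor(c["color"],cv2.COLOR_BGR2GRAY).astype(int); o=cv2.cvtColor(old[n]["color"],cv2.COLOR_BGR2GRAY).astype(int)
      print((g)[y-10:y+14,x-14:x+22]); print((g-o)[y-10:y+14,x-14:x+22])
E
python3 line.py
```

```text
scene 0
[[-64 -60 -56 -52 -48 -44 -40 -36 -32 -28 -24 -20 -16 -12  -8  -4   0   4
    8  12  16  20  24  28  32  36]
 [274 276 277 279 280 282 283 285 286 288 289 291 293 294 296 297 299 300
  302 304 305 307 308 310 312 313]
 [224 225 225 225 226 226 226 227 227 227 228 228 229 229 229 230 230 230
  231 231 232 232 232 233 233 233]
 [214 215 214 215 214 215 214 215 214 214 214 214 214 195 121  97  97  97
  117 185 194 193 194 196 195 208]
 [ 82  73  71  74  94 126 121 120 123 116 127 168 170 159 106  96  98  97
  108 174 185 188 194 196 196 208]]
scene 0.016
[[-64 -60 -56 -52 -48 -44 -40 -36 -32 -28 -24 -20 -16 -12  -8  -4   0   4
    8  12  16  20  24  28  32  36]
 [277 278 280 281 283 284 286 287 289 290 292 293 295 297 298 300 301 303
  304 306 307 309 311 312 314 315]
 [221 221 221 222 222 222 223 223 223 224 224 225 225 225 226 226 226 227
  227 227 228 228 229 229 229 230]
 [216 215 214 214 215 214 215 215 216 215 214 206 154 113 114 104 102 158
  209 215 215 215 215 215 216 216]
 [ 68  84 122 158 203 203 202 206 210 212 211 197 144 111 115 103 102 147
  182 167 183 215 215 21
[... 8502 characters left out ...]
  96 117 137 155 165 168 167 165]
 [ 56  53  50  39  31  25  24  24  22  19  20  19  20  20  23  19  18  23
   30  45  52  46  71 130 157 162]]
side 0.016
[[-64 -60 -56 -52 -48 -44 -40 -36 -32 -28 -24 -20 -16 -12  -8  -4   0   4
    8  12  16  20  24  28  32  36]
 [299 299 298 297 296 296 295 294 294 293 292 291 291 290 289 289 288 287
  287 286 285 284 284 283 282 282]
 [217 216 214 213 212 211 210 208 207 206 205 204 203 201 200 199 198 197
  196 195 193 192 191 190 189 188]
 [ 66  75  93  98  90  67  66  76  81  85  94 104 109 109 109 103 109 138
  164 166 159 166 162 124  92  89]
 [ 63  56  48  46  45  45  43  40  39  47  69  94 109  95  63  42  48  74
   93 118 144 163 159 122  90  86]]
```

>>> jog_arm(deltas=[0,0.0006,0,0,0,0,-1,-0.0005,0.0006,0,0,0,0,-1,-0.0005,0.0006,0,0,0,0,-1])

```text
time: 25.75
tool_pos: [0.4401, 0.0571, 0.0415]
tcp_rot: [-1.728, -2.622, -0.002]
wrist_force: [1.1, 6.3, -0.1]
width: 0.26
grip_force: 121.3
```

```bash
python3 rel.py; python3 go.py
```

```text
t 25.9 tip s 12.52  lat err 0.49  z err -0.05 mm F u,v,z -5.789108868654541 4.01341986382137 -0.09391014997120017
pos [0.4401 0.0571 0.0415] F [ 1.08  7.69 -0.7 ] toolx 113.23 toolz [-0.001  0.002 -1.   ]
```

>>> jog_arm(deltas=[-0.0005,0,0,0,0,0,-1,-0.001,0,0,0,0,0,-1,-0.001,0,0,0,0,0,-1])

```text
time: 26.25
tool_pos: [0.4403, 0.0567, 0.0414]
tcp_rot: [-1.728, -2.621, -0.002]
wrist_force: [0.1, 9.7, 0.3]
width: 0.259
grip_force: 121.4
```

```bash
python3 rel.py
```

```text
t 26.4 tip s 12.98  lat err 0.48  z err -0.07 mm F u,v,z -8.188436589047345 4.0870759694291845 1.017072545538166
```

>>> jog_arm(deltas=[-0.0004,0,0,0,0,0,-1,-0.0008,0,0,0,0,0,-1,-0.0008,0,0,0,0,0,-1])

```text
time: 26.75
tool_pos: [0.4403, 0.0565, 0.0414]
tcp_rot: [-1.727, -2.62, -0.003]
wrist_force: [-0.0, 11.6, 1.8]
width: 0.262
grip_force: 121.5
```

```bash
python3 rel.py
```

```text
t 26.9 tip s 13.18  lat err 0.45  z err -0.11 mm F u,v,z -10.860311983486396 4.314774197152766 1.7025455507366745
```

>>> jog_arm(deltas=[0,0,-0.0006,0,0,0,-1,0,0,-0.0006,0,0,0,-1])

```text
time: 27.15
tool_pos: [0.4403, 0.0565, 0.0419]
tcp_rot: [-1.727, -2.62, -0.003]
wrist_force: [0.7, 11.7, 0.1]
width: 0.261
grip_force: 121.4
```

```bash
python3 rel.py; python3 -c "
from h import *
s=readout.read_state();print(s['torque'],R.from_rotvec(s['tcp_rot']).as_matrix().round(4))"
```

```text
t 27.3 tip s 13.18  lat err 0.40  z err 0.35 mm F u,v,z -10.2396340986455 5.26487702247952 -0.28003167945275464
[ 1.89030657 -0.11323337  0.40519872] [[-3.940e-01  9.191e-01 -2.000e-03]
 [ 9.191e-01  3.940e-01  3.700e-03]
 [ 4.100e-03 -4.000e-04 -1.000e+00]]
```

>>> jog_arm(deltas=[-0.0003,0.0004,0,0,0,0,-1,-0.0006,0.0004,0,0,0,0,-1,-0.0006,0.0004,0,0,0,0,-1])

```text
time: 27.65
tool_pos: [0.4415, 0.0542, 0.0419]
tcp_rot: [-1.727, -2.623, 0.0]
wrist_force: [1.4, 1.2, -1.6]
width: 0.259
grip_force: 121.1
```

```bash
python3 rel.py
```

```text
t 27.8 tip s 15.96  lat err 0.66  z err 0.43 mm F u,v,z -1.255677727370316 2.4901720265918934 -1.4572802827974831
```

>>> jog_arm(deltas=[-0.0005,0,0,0,0,0,-1,-0.001,0,0,0,0,0,-1,-0.001,0,0,0,0,0,-1])

```text
time: 28.15
tool_pos: [0.4422, 0.0529, 0.042]
tcp_rot: [1.728, 2.624, -0.001]
wrist_force: [2.2, 0.9, -1.7]
width: 0.259
grip_force: 121.1
```

>>> jog_arm(deltas=[-0.0005,0,0,0,0,0,-1,-0.001,0,0,0,0,0,-1,-0.001,0,0,0,0,0,-1])

```text
time: 28.45
tool_pos: [0.4426, 0.0521, 0.042]
tcp_rot: [-1.728, -2.624, 0.0]
wrist_force: [0.9, 1.4, -0.5]
width: 0.26
grip_force: 121.1
```

```bash
python3 rel.py
```

```text
t 28.6 tip s 18.10  lat err 0.80  z err 0.53 mm F u,v,z -0.7959085111231953 1.642750660723189 -1.1407591110888995
```

>>> jog_arm(deltas=[-0.001,-0.0002,0,0,0,0,-1,-0.002,-0.0002,0,0,0,0,-1,-0.003,-0.0002,0,0,0,0,-1,-0.003,-0.0002,0,0,0,0,-1])

```text
time: 29.05
tool_pos: [0.444, 0.0488, 0.0422]
tcp_rot: [1.727, 2.623, -0.001]
wrist_force: [2.5, 0.2, -0.8]
width: 0.257
grip_force: 121.1
```

```bash
python3 rel.py
```

```text
t 29.2 tip s 21.64  lat err 0.82  z err 0.67 mm F u,v,z 0.7396924785568331 2.125132232690547 -1.0428035919112737
```

>>> jog_arm(deltas=[-0.0005,-0.0003,0,0,0,0,-1,-0.001,-0.0003,0,0,0,0,-1,-0.0015,-0.0003,0,0,0,0,-1,-0.0015,-0.0003,0,0,0,0,-1])

```text
time: 29.65
tool_pos: [0.4442, 0.0478, 0.0422]
tcp_rot: [1.728, 2.624, 0.0]
wrist_force: [2.4, 0.3, -1.1]
width: 0.26
grip_force: 121.1
```

```bash
python3 rel.py
```

```text
t 29.8 tip s 22.68  lat err 0.56  z err 0.67 mm F u,v,z 0.7778484619638252 2.1581982136526436 -0.9034468710461985
```

>>> jog_arm(deltas=[-0.0005,0,0,0,0,0,-1,-0.001,0,0,0,0,0,-1,-0.0015,0,0,0,0,0,-1,-0.0015,0,0,0,0,0,-1])

```text
time: 30.25
tool_pos: [0.4444, 0.0464, 0.0419]
tcp_rot: [-1.728, -2.623, 0.001]
wrist_force: [1.6, 0.5, 0.4]
width: 0.261
grip_force: 121.1
```

```bash
python3 rel.py
```

```text
t 30.4 tip s 24.03  lat err 0.18  z err 0.45 mm F u,v,z 0.5753505578384974 1.6329672794842125 -0.7093289931676878
```

>>> jog_arm(deltas=[-0.0005,0,0,0,0,0,-1,-0.001,0,0,0,0,0,-1,-0.001,0,0,0,0,0,-1])

```text
time: 30.75
tool_pos: [0.4447, 0.0457, 0.042]
tcp_rot: [-1.728, -2.623, 0.0]
wrist_force: [1.1, 1.3, -0.6]
width: 0.259
grip_force: 121.1
```

```bash
python3 rel.py
```

```text
t 30.9 tip s 24.81  lat err 0.26  z err 0.48 mm F u,v,z -0.9795596324852864 1.2417185981126488 -0.7829086864490737
```

>>> jog_arm(deltas=[-0.0005,0,0,0,0,0,-1,-0.001,0,0,0,0,0,-1,-0.001,0,0,0,0,0,-1])

```text
time: 31.25
tool_pos: [0.445, 0.0452, 0.042]
tcp_rot: [-1.728, -2.622, -0.001]
wrist_force: [0.2, 5.3, -1.1]
width: 0.255
grip_force: 121.1
```

```bash
python3 rel.py
```

```text
t 31.4 tip s 25.37  lat err 0.33  z err 0.45 mm F u,v,z -4.875542875220215 1.8903197377194465 -0.6769006366104693
```

>>> jog_arm(deltas=[0.0012,0.0003,0,0,0,0,-1,0.0012,0.0003,0,0,0,0,-1,0.0012,0.0003,0,0,0,0,-0.3,0.0012,0.0003,0,0,0,0,-0.1,0.0012,0.0003,0,0,0,0,0,0.0012,0.0003,0,0,0,0,0])

```text
time: 32.05
tool_pos: [0.4452, 0.0457, 0.0421]
tcp_rot: [1.728, 2.624, -0.0]
wrist_force: [-0.8, -0.2, 0.4]
width: 0.5
grip_force: 0.0
```

>>> jog_arm(deltas=[0,0,-0.01,0,0,0,0,0,0,-0.03,0,0,0,0,0,0,-0.06,0,0,0,0,0,0,-0.1,0,0,0,0,0.03,0,-0.14,0,0,0,0,0.06,0,-0.15,0,0,0,0,0.06,0,-0.15,0,0,0,0])

```text
time: 32.75
tool_pos: [0.4226, 0.1034, 0.196]
tcp_rot: [1.722, 2.623, 0.008]
wrist_force: [-0.2, -0.4, 0.2]
width: 0.499
grip_force: 0.0
```

```bash
python3 go.py; python3 - <<'E'
from h import *
import pickle
old=pickle.load(open("c2.pkl","rb"))["scene"]["color"]; c=read_camera("scene"); 
g,o=[cv2.cvtColor(i,cv2.COLOR_BGR2GRAY).astype(int) for i in (c["color"],old)]
print((g-o)[218:238,272:314])
a=np.radians(-66.8);u=np.array([np.cos(a),np.sin(a),0]);v=np.array([-u[1],u[0],0]); pin=np.array([.462,-.0075,.0557])
for s,l in ((-74,.005),(-38,.005),(-11,0),(24.5,0),(30,.011)): print(s,proj(c,[pin+s/1000*u+l*v]).round(1))
E
```

```text
pos [0.4226 0.1034 0.196 ] F [-0.24 -0.44  0.21] toolx 113.41 toolz [ 0.006  0.002 -1.   ]
[[   0    0   -1    1    0    1    0    0    0    2    0    0   -1    0
     0   -1    0   -1   -2    0    1   -1    1   -2    0    3   -1   -1
    -3    4   -2    1   -4    1    2   -1    1   -1    1    0    1    1]
 [  -1    0    0   -1    0    0    0    1   -2   -1    1   -1    0    1
     1    0    1   -1    1    1   -1   -1    4    2    1    0    1   -1
    -2    2    4    2    0   -1   -2    0   -2   -1   -4   -2   -1    4]
 [   0   -1    0   -1   -1    1    0    0    1   -2   -2    1    3    2
     0    1    0   -1    1    0   -1   -1    1   -1   -1   -1   -1    0
    -3    2    1    2   -1   -3   -1   -2   -2   -1   -4   -1    1   -2]
 [   1   -2   -7   -6   -7   -6   -5   -4   -3   -4   -3   -1    0    0
    -1    0   -2   -1    1    0    0   -1   -1    0    0   -1    0   -1
    -1    2   -3   -1    2    1   -1    0    1    2   -1   -1   -2    0]
 [  -4  -21  -49  -56  -57  -52  -40  -34  -29  -21  -13   -8   -7   -6
    -5   -2    0    1   -2   -1   -1   -1    0   -2    2    0   -1   
[... 2731 characters left out ...]
   -1    0   -1    3
     2   -1   -2   -3    0    1    0    0   -1   -2    4   -3   -1    0
    -3    2    1    3    2   -5  -15  -44  -49  -45  -45  -36   -8    2]
 [   0   -1   -1   -1   -1    0   -1   -1   -2    1    1    0    2    2
     0    0    3   -2   -1   -1   -1   -1    0    0    0    4   -2    2
     1    2    1    1    0   -1  -15  -13   -6   -3   -3   -2   -4   -1]
 [   1    0    0    2   -1    0    1    1    0    0   -1   -1    1    0
     1    2   -2    2   -2    0    0   -1   -3    0    0    0    3    0
    -1   -2    4   -2   -1   -3  -10   -8   -4   -2    0    1   -1   -1]]
-74 [[271.2 222.2]]
-38 [[284.9 225.4]]
-11 [[294.5 229.1]]
24.5 [[308.6 232.4]]
30 [[312.3 230.3]]
```

```bash
python3 -c "
from h import *
print(finish_job())"
```

```text
the job is handed in; nothing more can be done
None
```

I folded the bar down, pushed the R-clip's leg through the pin's cross hole until the bow sprang over and the sleeve stopped at the pin, released it, and handed the job in at about 33 s. The highest wrist force while pushing the clip in was about 12 N, and the final scene image matches a seated clip; I did not re-check the bar angle or the bystanders at the end, and no verdict was returned.

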